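Release the ratchet jaw of a vanity organiser and push it fully open

ROBOT

A 7-joint arm with a two-finger parallel gripper is mounted at the origin on the work surface. World frame = base frame: x ahead of the robot, y to its left, z up, the work surface at z = 0. Lengths are in m, angles in degrees, forces in N, time in s.
With the tool pointing down it reaches from about 0.425 to 0.95 m from the base axis. Payload 4.7 kg.
Tool frame: the origin (TCP) lies midway between the tips of the shut fingers; the grasp point (between the pads) lies 19 mm behind it; z points along the fingers, y is the line along which they close (so a half turn about z gives the same grasp; the last joint's range is limited). The gripper opens to 87 mm and grips with 3 to 60 N. Pads are 19 mm wide; open, the fingers measure 117 mm over their backs; the gripper's body (75 mm by 190 mm) begins 51 mm behind the grasp point.
Start: joints at [-69.838, 26.849, -2.785, 87.806, 1.381, 65.374, -4.715], TCP at [0.251, 0.627, 0.223] pointing down, gripper open.
Joint ranges: [-148.3, 148.3], [-19.14, 114.17], [-79.39, 73.82], [5.75, 140.21], [-59.74, 239.74], [12.07, 113.84], [-152.46, 152.46]. Speed limits (degrees/s): [147.25, 147.25, 180, 180, 180, 180, 180].

INTERFACE

Orientations are given as a 3x3 rotation matrix whose columns are the frame's x, y, z axes.
In Python, from plant import bot, optics, order, spot_in, outline_of, spot_point gives the robot as it stands.
- The arm moves only by the tool apply_moves, never from a script. Its argument "deltas" is a list of rows, each an object with "rot": the turn, a rotation vector about the tool's x, y, z in rad, a list of three; "slide": the shift along the tool's x, y, z in cm, a list of three; "jaw": the closure, from -1 (fully open) to 1 (shut). A call has exactly 10 rows; each row shifts and turns the commanded pose from where the row before left it, along the tool's axes as they then stand; what a row does not reach is not made up. A row lasts 1/10 s, in which the tool goes at most 50 mm and 8.59 degrees, less where a joint would pass 70% of its speed; a pose out of reach is approached as far as the arm can. A call is refused whole if a number of a shift passes 5 or a number of a turn 0.15, either way. A call with a gripper value outside its range is refused whole. The fingers move at their own pace and stop on an object; "force" is the grip in N (left out, the last holds). Time passes only in rows, so rows that do not move let the fingers close, or fill a call up. It gives the time, the measured TCP pose, the force, the opening and the grip force at its end, in the units of the state.
- bot.observe(): the state, without advancing time (a new reading comes with each control period).
- optics.camera(name): name is "scene" or "side" or "wrist"; returns (picture, depth): 384x512x3 uint8, red, green, blue; 384x512 float32, m along the optical axis (not along the pixel's ray), 0 where there is no reading.
- optics.get_calibration(name): a dict with "vertical_fov" (degrees; the focal length in pixels is half the picture's height over the tangent of half this angle, whatever the lens; pixels are square), "cx", "cy" (the principal point, pixels), "position" and "rotation" of the camera in the world. Camera axes: x right, y up, looking along -z (the intrinsics and any distortion apply to the point x, -y, -z); pixel columns grow to the right and rows downward; lengths in m; the calibration is good to about 2 mm. A picture is of the moment at which its call begins: read the wrist's pose just before it. get_calibration takes no time and is no camera call; for the wrist camera it gives the pose at the moment of the call.
- order.finish_job(): hands the job in; it is judged then, once.
Trained networks look in the newest picture that a camera, given by its name, has taken for a name from the list of things; names that differ only in an ending like _2 or _b are one class to them, and where a whole thing is asked for, a point or a joint stands for the part that bears it (a point fixed in the world has none). Each returns a list of dicts, best first, with "score" (0 to 1); they miss things now and then, are a little off and sometimes report something else, mostly with a low value. They report only what shows in the picture. A call takes as long as a camera call.
- spot_in(camera, query): "rect" ([left, top, right, bottom] in pixels, round what is visible of it).
- outline_of(camera, query): "region" (384x512 bool, what is visible of it) and "rect" ([left, top, right, bottom] in pixels, round what is visible of it).
- spot_point(camera, query): "pixel" ([column, row] in pixels: a listed point, or the origin of a listed thing).
The state is a dict: "clock": time; "joint_positions": joint angles; "dq": joint speeds; "tau": joint torques, N m; "tcp_pos": TCP position; "orientation": TCP orientation; "force": force on the tool from outside, world axes, zero at the start; "wrist_torque": the same for the moment, N m; "grip_width": opening from 0.0 (shut) to 1.0 (fully open); "gripper_force": force on a finger pad.
Only numpy, scipy, OpenCV 4.12 (cv2) and the standard library are available. Lean on these libraries where they do the work, as an engineer would, in place of code of your own. Each camera call takes 0.05 s, during which the arm holds its last target. There are 200 camera calls.

TASK

Open the vanity organiser right up to make room for the hand mirror: with your fingertips press the ratchet release plate down, and while it stays down push the sliding jaw back along its bar, away from the fixed jaw, until it is fully home against the end post. Then let go so that the release springs up again and end clear of everything; do not pick up, knock over or shift any of the toiletries on the counter.

Things in the scene. Friction and masses are not known exactly. Their poses are not given: they have to be found in the camera images.
- organiser: bookend-style organiser, fixed, at another place and yaw each time. Grey base slab 170 (x) x 370 (y) x 12 mm; origin at the centre of its underside on the counter, z up. Fixed aluminium jaw plate (top 95 mm above the counter) across its -y end at y = -165 mm. A steel bar, top 46 mm above the counter, toothed underneath, runs along its y axis at x = -50 mm, the robot's side.
- bar_end (a point): centre of the top of the dark steel end post (34 x 14 mm, 60 mm high) that carries the bar's far end, at the organiser's x = -50, y = +165.5 mm; the end that the jaw is pushed to. Axes as the organiser's.
- jaw (a joint): sliding jaw along the bar, m: 0 = nearest the fixed jaw, 0.150 = fully home, stopped at the end post; grows along the organiser's +y. Starts at 0.01 to 0.07. A carriage astride the bar carries an upright aluminium plate 150 mm across, 10 thick, top 95 mm above the counter. Friction about 2 N; with the release up the ratchet blocks motion towards 0.150 (up to 8 mm play). Stays where left.
- jaw_face (a point): point on the flat inner face (facing the fixed jaw) of the sliding jaw's plate, right beside the release plate, 83 mm above the counter, 12 mm below the plate's upper edge. Pushing here towards the organiser's +y moves the jaw back once released. Axes as the organiser's.
- release (a joint): how far the ratchet release is pressed down, m: 0 (up to 0.004 when resting on a tooth) = up, locking; above 0.005 = jaw free; 0.009 = hard stop. Sprung: about 2 N to start it, 6.5 N fully down; it springs back when let go, so it must be kept down while the jaw is pushed. Rides with the jaw.
- release_top (a point): centre of the top of the release: a flat black rubber plate 54 mm (across the bar) x 50 mm (along it) x 8 mm on the jaw's carriage above the bar, top 70 mm above the counter when up, open above. It lies on the fixed-jaw side of the jaw's upright plate, its centre 28 mm from that plate's inner face. Axes as the organiser's.
- serum: bystander, loose: closed frosted glass serum bottle, 38 mm diameter, 82 mm high, standing on the organiser's base between the jaws; origin at the centre of its underside
- jar: bystander, loose: frosted glass cream jar with aluminium lid, 50 mm diameter, 45 mm high, standing on the organiser's base between the jaws; origin at the centre of its underside
- roller: bystander, loose: rose quartz facial roller on a steel frame, 165 mm long, 28 mm high, lying on the counter on the robot's right; origin under its middle, handle towards its -x
- mirror: bystander, loose: brushed aluminium hand mirror, 112 mm disc with handle, 225 mm long, 10 mm thick, lying face up on the counter beyond the organiser; origin under its middle, handle towards its -x
- holder: bystander, loose: white ceramic toothbrush holder, a cup 72 mm in diameter and 100 mm high with two toothbrushes in it that reach 170 mm, standing on the counter; origin at the centre of its underside
- tumbler: bystander, loose: glass tumbler, 68 mm diameter, 85 mm high, standing on the counter; origin at the centre of its underside
- soap: bystander, loose: cream bar of soap 60 x 85 x 25 mm lying on the counter on the robot's left; origin at the centre of its underside

How it is judged:
By the outcome, as a careful person would: the job done as asked, in the order asked, and still so for the second after the job is handed in, with the robot touching nothing.
It also fails if it takes over 38 s, if anything falls off the work surface, if the arm or the gripper's body presses on something with over 40 N, if the wrist force passes 120 N, or if a joint passes its speed limit or range.

## Working session

There is one attempt and no reset: what is moved stays moved. The work goes in short steps, Python scripts to look and compute and a tool call to move; the robot and the scene stay as the last step left them, time stands still between calls to the robot, and variables do not carry over. Pictures are saved under pics/ and viewed, at most 10 in all, crops included, and the job is handed in when it is done.

Besides the shell and the picture viewer there is one more tool, called in YAML: its name, and indented under it one key for each argument. apply_moves: Moves the arm, as the interface text tells. Its arguments: {"type":"object","properties":{"deltas":{"type":"array"},"force":{"type":"number"}},"required":["deltas"]}

```bash
mkdir -p pics; cat > h.py <<'E'
import numpy as np, cv2
from plant import bot, optics, order, spot_in, outline_of, spot_point
def shot(c):
    k=optics.get_calibration(c); p,d=optics.camera(c); return k,p,d
def f_of(k): return 192/np.tan(np.radians(k['vertical_fov'])/2)
def world(k,d,u,v,z=None):
    f=f_of(k); r=np.array([(u-k['cx'])/f,-(v-k['cy'])/f,-1.]); R=np.array(k['rotation']); o=np.array(k['position'])
    if z is not None:
        w=R@r; return o+w*(z-o[2])/w[2]
    a=d[max(0,int(v)-1):int(v)+2,max(0,int(u)-1):int(u)+2]; a=a[a>0]
    return o+R@r*np.median(a) if a.size else None
def cloud(k,d):
    v,u=np.mgrid[:384,:512]; f=f_of(k)
    c=np.stack([(u-k['cx'])/f*d,-(v-k['cy'])/f*d,-d],-1)
    return c@np.array(k['rotation']).T+np.array(k['position'])
E
python3 - <<'E'
from h import *
ims=[]
print({k:v for k,v in optics.get_calibration('scene').items()}, optics.get_calibration('side').keys())
np.set_printoptions(precision=4,suppress=True)
for c in ['scene','side']:
    k,p,d=shot(c); cv2.imwrite(f'pics/{c}0.png',p[:,:,::-1])
    for q in ['release_top','jaw_face','bar_end','organiser','serum','jar','holder','tumbler']:
        for r in spot_point(c,q)[:1]: print(c,q,r['score'],r['pixel'],world(k,d,*r['pixel']))
print(bot.observe()['clock'],bot.observe()['orientation'])
E
```

```text
{'vertical_fov': 52.23106633807579, 'cx': 251.10910197377638, 'cy': 192.6091825728355, 'position': array([ 1.0522845 , -0.6086874 ,  0.65080204]), 'rotation': array([[ 0.7413045 , -0.41185631,  0.52994529],
       [ 0.67080971,  0.42882402, -0.60508205],
       [ 0.02195359,  0.8040425 ,  0.59416639]])} dict_keys(['vertical_fov', 'cx', 'cy', 'position', 'rotation'])
scene release_top 0.63 [267.4, 179.4] [0.5239 0.0582 0.0677]
scene jaw_face 0.94 [275.4, 171.2] [0.5308 0.0812 0.0857]
scene bar_end 0.95 [316.2, 166.3] [0.5735 0.2129 0.0595]
scene organiser 0.86 [277.9, 210.7] [0.5848 0.0325 0.011 ]
scene serum 0.54 [242.6, 233.8] [ 0.6189 -0.1385  0.0652]
scene jar 0.65 [259.9, 226.3] [ 0.6035 -0.0609  0.0283]
scene holder 0.67 [137.1, 321.3] [ 0.6288 -0.4221  0.0508]
scene tumbler 0.86 [383.7, 174.5] [0.7062 0.3809 0.0125]
side release_top 0.65 [240.0, 192.4] [0.5194 0.0579 0.0667]
side jaw_face 0.81 [235.2, 181.4] [0.52   0.0887 0.0932]
side bar_end 0.59 [229.1, 165.7] [ 0.6209  0.3148 -0.0006]
side organiser 0.6 [260.5, 203.1] [0.5841 0.0324 0.0115]
side jar 0.53 [273.6, 210.3] [ 0.5613 -0.08    0.0635]
side holder 0.65 [347.4, 282.2] [ 0.5694 -0.4254  0.0391]
side tumbler 0.63 [233.4, 152.1] [0.6797 0.3822 0.0076]
0.9 [[-0.9284  0.3716  0.    ]
 [ 0.3716  0.9284  0.0001]
 [ 0.      0.0001 -1.    ]]
```

View pics/scene0.png

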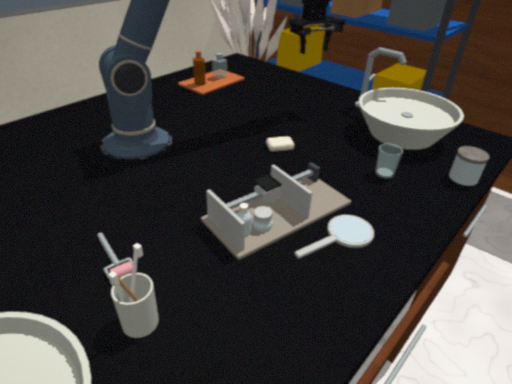

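View pics/side0.png

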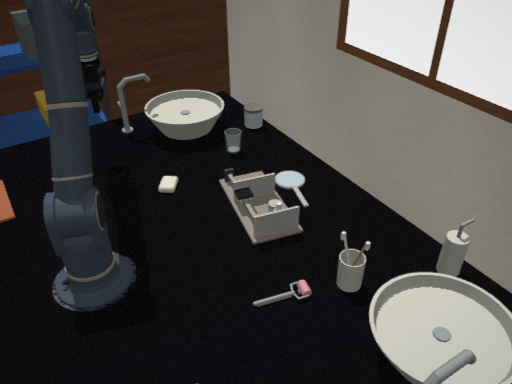

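The organiser sits at about (0.58, 0.03) with its +y end towards the tumbler. The release is the black plate near scene pixel (267,182), the sliding jaw is to its right at (292,190), and the end post is at (315,170). Serum and jar stand between the jaws. Next I'll fit the yaw.

```bash
python3 - <<'E'
from h import *
np.set_printoptions(precision=4,suppress=True)
allp=[]
for c in ['scene','side']:
    k,p,d=shot(c); P=cloud(k,d)
    m=(d>0)&(P[...,2]>.007)&(P[...,2]<.11)&(np.hypot(P[...,0]-.585,P[...,1]-.033)<.22)&(p.max(2)<256)
    for r in outline_of(c,'organiser')[:1]:
        reg=r['region']&(d>0); Q=P[reg]; b=Q[(Q[:,2]>.006)&(Q[:,2]<.017)]
        print(c,r['score'],reg.sum(),cv2.minAreaRect(b[:,:2].astype(np.float32)))
    for r in outline_of(c,'jaw')[:1]:
        reg=r['region']&(d>0); Q=P[reg]; print('jaw',Q.min(0),Q.max(0)); t=Q[(Q[:,2]>.088)]
        print(cv2.minAreaRect(t[:,:2].astype(np.float32)))
E
```

```text
scene 0.82 6518 ((0.5859889388084412, 0.03882485628128052), (0.3731040954589844, 0.16798809170722961), 76.78361511230469)
jaw [ 0.4366  0.0186 -0.001 ] [0.6619 0.1779 0.0978]
((0.5893109440803528, 0.0717557743191719), (0.012737119570374489, 0.14613085985183716), 78.69388580322266)
side 0.95 3482 ((0.5739655494689941, 0.03841255605220795), (0.374990314245224, 0.17064949870109558), 78.07019805908203)
jaw [0.4951 0.0158 0.0155] [0.6549 0.0924 0.1032]
((0.5796930193901062, 0.06704910099506378), (0.01665143296122551, 0.14024294912815094), 77.23275756835938)
```

apply_moves:
  deltas:
    - {"rot": [0,0,0],"slide": [-1.5,-1.3,0],"jaw": 1}
    - {"rot": [0,0,0],"slide": [-2.5,-2.3,0],"jaw": 1}
    - {"rot": [0,0,0],"slide": [-2.5,-2.3,0],"jaw": 1}
    - {"rot": [0,0,0],"slide": [-2.5,-2.3,0],"jaw": 1}
    - {"rot": [0,0,0],"slide": [-2.5,-2.3,0],"jaw": 1}
    - {"rot": [0,0,0],"slide": [-2.5,-2.3,0],"jaw": 1}
    - {"rot": [0,0,0],"slide": [-2.5,-2.3,0],"jaw": 1}
    - {"rot": [0,0,0],"slide": [-2.5,-2.3,0],"jaw": 1}
    - {"rot": [0,0,0],"slide": [-2.5,-2.3,0],"jaw": 1}
    - {"rot": [0,0,0],"slide": [-2.5,-2.3,0],"jaw": 1}

```text
clock: 2.2
tcp_pos: [0.3924, 0.332, 0.2228]
orientation: [[-0.928, 0.372, 0.0], [0.372, 0.928, 0.001], [-0.0, 0.001, -1.0]]
force: [0.2, 0.7, -0.0]
grip_width: 0.169
gripper_force: 0.0
```

apply_moves:
  deltas:
    - {"rot": [0,0,-0.02],"slide": [-2.5,-2.3,0],"jaw": 1}
    - {"rot": [0,0,-0.02],"slide": [-2.5,-2.3,0],"jaw": 1}
    - {"rot": [0,0,-0.02],"slide": [-2.5,-2.3,0],"jaw": 1}
    - {"rot": [0,0,-0.02],"slide": [-2.5,-2.3,0],"jaw": 1}
    - {"rot": [0,0,-0.02],"slide": [-2.5,-2.3,0],"jaw": 1}
    - {"rot": [0,0,-0.02],"slide": [-2.5,-2.3,0],"jaw": 1}
    - {"rot": [0,0,-0.02],"slide": [-2.5,-2.3,0],"jaw": 1}
    - {"rot": [0,0,-0.02],"slide": [-2.0,-1.8,0],"jaw": 1}
    - {"rot": [0,0,0],"slide": [-1,-1,0],"jaw": 1}
    - {"rot": [0,0,0],"slide": [0,0,0],"jaw": 1}

```text
clock: 3.2
tcp_pos: [0.5305, 0.0895, 0.2226]
orientation: [[-0.975, 0.223, 0.0], [0.223, 0.975, -0.0], [-0.0, -0.0, -1.0]]
force: [-0.9, -0.3, -0.1]
grip_width: 0.006
gripper_force: 0.0
```

```bash
python3 - <<'E'
from h import *
np.set_printoptions(precision=4,suppress=True)
s=bot.observe(); print(s['clock'],s['tcp_pos'],s['orientation'],s['joint_positions'],s['force'])
k,p,d=shot('wrist'); cv2.imwrite('pics/w1.png',p[:,:,::-1])
for q in ['release_top','jaw_face','bar_end','organiser']:
    for r in spot_point('wrist',q)[:1]: print(q,r['score'],r['pixel'],world(k,d,*r['pixel']))
P=cloud(k,d)
for q in ['jaw','release']:
    for r in outline_of('wrist',q)[:1]:
        Q=P[r['region']&(d>0)]; z0=.088 if q=='jaw' else .06
        t=Q[(Q[:,2]>z0)&(Q[:,2]<z0+.015)]
        print(q,r['score'],r['rect'],len(t),cv2.minAreaRect(t[:,:2].astype(np.float32)) if len(t) else '',np.median(t,0))
E
```

```text
3.2 [0.5305 0.0895 0.2226] [[-0.9749  0.2229  0.0004]
 [ 0.2229  0.9749 -0.0004]
 [-0.0004 -0.0003 -1.    ]] [-24.2868  13.9807  12.2495 107.1549  -3.3893  59.1996  66.4694] [-0.8841 -0.3061 -0.0816]
release_top 0.82 [225.6, 189.6] [0.5297 0.0553 0.0688]
jaw_face 0.68 [247.3, 194.6] [0.5334 0.08   0.0952]
bar_end 0.94 [367.8, 187.1] [0.565  0.2127 0.0599]
organiser 0.62 [230.7, 211.9] [0.5565 0.0543 0.0686]
jaw 0.62 [200.1, 161.0, 255.0, 233.8] 562 ((0.5425342917442322, 0.08105064928531647), (0.010004609823226929, 0.06299182027578354), 78.11587524414062) [0.5412 0.0815 0.0948]
release 0.67 [197.1, 167.3, 247.5, 214.8] 2073 ((0.5291792154312134, 0.050258830189704895), (0.05012725293636322, 0.05376635119318962), 77.713134765625) [0.5278 0.0508 0.0681]
```

View pics/w1.png

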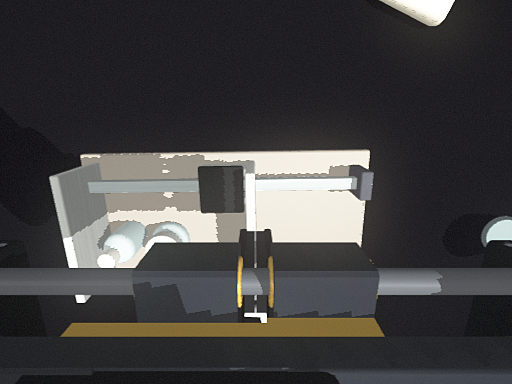

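The release plate is at about (222,189), left of the jaw plate's edge at (250,190). The end post is at (367,183). Above the release is clear, so I'll move over it and descend.

apply_moves:
  deltas:
    - {"rot": [0,0,-0.01],"slide": [-0.3,-1.1,0],"jaw": 1}
    - {"rot": [0,0,0],"slide": [-0.3,-1.1,0],"jaw": 1}
    - {"rot": [0,0,0],"slide": [-0.1,-0.9,0],"jaw": 1}
    - {"rot": [0,0,0],"slide": [0,0,2],"jaw": 1}
    - {"rot": [0,0,0],"slide": [0,0,3],"jaw": 1}
    - {"rot": [0,0,0],"slide": [0,0,3],"jaw": 1}
    - {"rot": [0,0,0],"slide": [0,0,3],"jaw": 1}
    - {"rot": [0,0,0],"slide": [0,0,2],"jaw": 1}
    - {"rot": [0,0,0],"slide": [0,0,1],"jaw": 1}
    - {"rot": [0,0,0],"slide": [0,0,0],"jaw": 1}

```text
clock: 4.55
tcp_pos: [0.5292, 0.0591, 0.0815]
orientation: [[-0.978, 0.21, -0.002], [0.21, 0.978, -0.001], [0.002, -0.001, -1.0]]
force: [-0.2, -0.3, 0.5]
grip_width: 0.007
gripper_force: 0.0
```

```bash
python3 - <<'E'
from h import *
np.set_printoptions(precision=4,suppress=True)
s=bot.observe(); print(s['clock'],s['tcp_pos'],s['orientation'],s['force'])
k,p,d=shot('wrist'); cv2.imwrite('pics/w2.png',p[:,:,::-1])
E
```

```text
4.55 [0.5292 0.0591 0.0815] [[-0.9778  0.2097 -0.0024]
 [ 0.2097  0.9778 -0.0005]
 [ 0.0023 -0.001  -1.    ]] [-0.2118 -0.2918  0.5131]
```

View pics/w2.png

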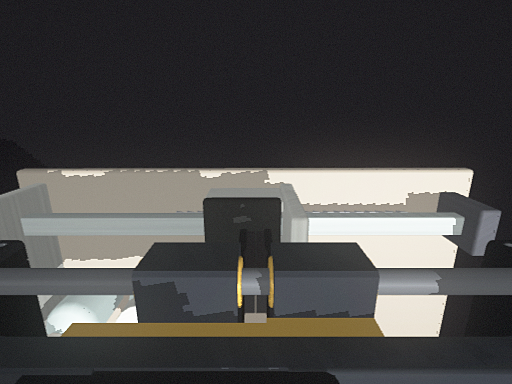

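The fingertips are over the release plate at (242,215), with the jaw plate just right of them at (293,215). Now press.

apply_moves:
  deltas:
    - {"rot": [0,0,0],"slide": [0,0,0.4],"jaw": 1}
    - {"rot": [0,0,0],"slide": [0,0,0.4],"jaw": 1}
    - {"rot": [0,0,0],"slide": [0,0,0.3],"jaw": 1}
    - {"rot": [0,0,0],"slide": [0,0,0.3],"jaw": 1}
    - {"rot": [0,0,0],"slide": [0,0,0.2],"jaw": 1}
    - {"rot": [0,0,0],"slide": [0,0,0.2],"jaw": 1}
    - {"rot": [0,0,0],"slide": [0,0,0.1],"jaw": 1}
    - {"rot": [0,0,0],"slide": [0,0,0.1],"jaw": 1}
    - {"rot": [0,0,0],"slide": [0,0,0],"jaw": 1}
    - {"rot": [0,0,0],"slide": [0,0,0],"jaw": 1}

```text
clock: 5.6
tcp_pos: [0.5303, 0.0595, 0.0628]
orientation: [[-0.978, 0.209, 0.0], [0.209, 0.978, 0.0], [-0.0, 0.0, -1.0]]
force: [-1.9, 0.2, 4.9]
grip_width: 0.001
gripper_force: 2.6
```

apply_moves:
  deltas:
    - {"rot": [0,0,0],"slide": [0,0,0.1],"jaw": 1}
    - {"rot": [0,0,0],"slide": [0,0.2,0.05],"jaw": 1}
    - {"rot": [0,0,0],"slide": [0,0.2,0],"jaw": 1}
    - {"rot": [0,0,0],"slide": [0,0.3,0],"jaw": 1}
    - {"rot": [0,0,0],"slide": [0,0.3,0],"jaw": 1}
    - {"rot": [0,0,0],"slide": [0,0.4,0],"jaw": 1}
    - {"rot": [0,0,0],"slide": [0,0.4,0],"jaw": 1}
    - {"rot": [0,0,0],"slide": [0,0.4,0],"jaw": 1}
    - {"rot": [0,0,0],"slide": [0,0.4,0],"jaw": 1}
    - {"rot": [0,0,0],"slide": [0,0.2,0],"jaw": 1}

```text
clock: 6.6
tcp_pos: [0.536, 0.0863, 0.0614]
orientation: [[-0.978, 0.209, -0.0], [0.209, 0.978, -0.001], [-0.0, -0.001, -1.0]]
force: [-1.3, -1.8, 6.5]
grip_width: 0.008
gripper_force: 3.3
```

```bash
python3 - <<'E'
from h import *
np.set_printoptions(precision=4,suppress=True)
s=bot.observe(); print(s['clock'],s['tcp_pos'],s['force'])
k,p,d=shot('scene'); cv2.imwrite('pics/s2.png',cv2.resize(p[120:280,180:400,::-1],None,fx=3,fy=3))
P=cloud(k,d)
for r in outline_of('scene','jaw')[:1]:
        Q=P[r['region']&(d>0)]; t=Q[(Q[:,2]>.088)&(Q[:,2]<.1)]
        print(r['score'],cv2.minAreaRect(t[:,:2].astype(np.float32)))
E
```

```text
6.6 [0.536  0.0863 0.0614] [-1.2654 -1.8437  6.4849]
0.96 ((0.6074686646461487, 0.09585211426019669), (0.011013387702405453, 0.12191293388605118), 77.7226791381836)
```

View pics/s2.png

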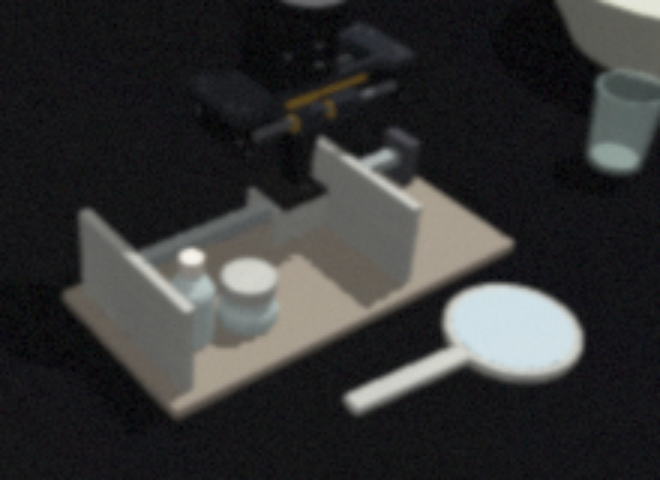

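The release is down and the jaw is moving back: its plate now spans crop pixels (320,145)–(415,275). The post is at (400,155). Keep pushing.

apply_moves:
  deltas:
    - {"rot": [0,0,0],"slide": [0,0.4,0],"jaw": 1}
    - {"rot": [0,0,0],"slide": [0,0.5,0],"jaw": 1}
    - {"rot": [0,0,0],"slide": [0,0.6,0],"jaw": 1}
    - {"rot": [0,0,0],"slide": [0,0.7,0],"jaw": 1}
    - {"rot": [0,0,0],"slide": [0,0.7,0],"jaw": 1}
    - {"rot": [0,0,0],"slide": [0,0.7,0],"jaw": 1}
    - {"rot": [0,0,0],"slide": [0,0.7,0],"jaw": 1}
    - {"rot": [0,0,0],"slide": [0,0.5,0],"jaw": 1}
    - {"rot": [0,0,0],"slide": [0,0.4,0],"jaw": 1}
    - {"rot": [0,0,0],"slide": [0,0.2,0],"jaw": 1}

```text
clock: 7.7
tcp_pos: [0.5472, 0.1393, 0.0614]
orientation: [[-0.978, 0.209, -0.0], [0.209, 0.978, -0.001], [0.0, -0.001, -1.0]]
force: [-2.5, -1.1, 7.1]
grip_width: 0.005
gripper_force: 3.4
```

```bash
python3 - <<'E'
from h import *
np.set_printoptions(precision=4,suppress=True)
s=bot.observe(); print(s['clock'],s['tcp_pos'],s['force'])
k,p,d=shot('scene'); cv2.imwrite('pics/s3.png',cv2.resize(p[120:280,180:400,::-1],None,fx=3,fy=3))
P=cloud(k,d)
for r in outline_of('scene','jaw')[:1]:
        Q=P[r['region']&(d>0)]; t=Q[(Q[:,2]>.088)&(Q[:,2]<.1)]
        print(r['score'],cv2.minAreaRect(t[:,:2].astype(np.float32)))
E
```

```text
7.7 [0.5472 0.1393 0.0614] [-2.5169 -1.0735  7.1015]
```

View pics/s3.png

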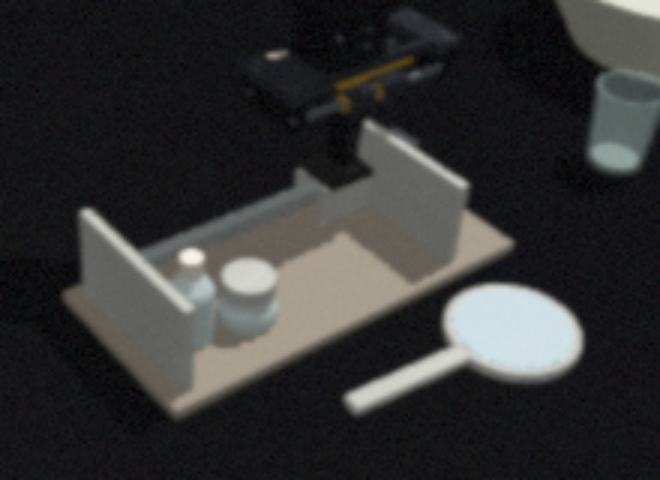

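The jaw has moved further; its plate top now starts at crop pixel (365,125), close to the post at (405,140). It isn't home yet.

apply_moves:
  deltas:
    - {"rot": [0,0,0],"slide": [0,0.4,0],"jaw": 1}
    - {"rot": [0,0,0],"slide": [0,0.5,0],"jaw": 1}
    - {"rot": [0,0,0],"slide": [0,0.5,0],"jaw": 1}
    - {"rot": [0,0,0],"slide": [0,0.5,0],"jaw": 1}
    - {"rot": [0,0,0],"slide": [0,0.5,0],"jaw": 1}
    - {"rot": [0,0,0],"slide": [0,0.4,0],"jaw": 1}
    - {"rot": [0,0,0],"slide": [0,0.3,0],"jaw": 1}
    - {"rot": [0,0,0],"slide": [0,0.2,0],"jaw": 1}
    - {"rot": [0,0,0],"slide": [0,0.2,0],"jaw": 1}
    - {"rot": [0,0,0],"slide": [0,0.1,0],"jaw": 1}

```text
clock: 8.8
tcp_pos: [0.5543, 0.1723, 0.0613]
orientation: [[-0.978, 0.21, -0.002], [0.21, 0.978, -0.003], [0.001, -0.004, -1.0]]
force: [-3.1, -5.7, 7.9]
grip_width: 0.004
gripper_force: 4.5
```

apply_moves:
  deltas:
    - {"rot": [0,0,0],"slide": [0,0.2,0],"jaw": 1}
    - {"rot": [0,0,0],"slide": [0,0.2,0],"jaw": 1}
    - {"rot": [0,0,0],"slide": [0,0.2,0],"jaw": 1}
    - {"rot": [0,0,0],"slide": [0,0.1,0],"jaw": 1}
    - {"rot": [0,0,0],"slide": [0,0,0],"jaw": 1}
    - {"rot": [0,0,0],"slide": [0,0,0],"jaw": 1}
    - {"rot": [0,0,0],"slide": [0,0,0],"jaw": 1}
    - {"rot": [0,0,0],"slide": [0,0,0],"jaw": 1}
    - {"rot": [0,0,0],"slide": [0,0,0],"jaw": 1}
    - {"rot": [0,0,0],"slide": [0,0,0],"jaw": 1}

```text
clock: 9.8
tcp_pos: [0.5562, 0.1783, 0.0614]
orientation: [[-0.977, 0.211, -0.001], [0.211, 0.977, -0.004], [0.0, -0.004, -1.0]]
force: [-2.0, -6.5, 8.1]
grip_width: 0.006
gripper_force: 5.4
```

```bash
python3 - <<'E'
from h import *
np.set_printoptions(precision=4,suppress=True)
s=bot.observe(); print(s['clock'],s['tcp_pos'],s['force'])
k,p,d=shot('scene'); cv2.imwrite('pics/s4.png',cv2.resize(p[120:280,180:400,::-1],None,fx=3,fy=3))
E
```

```text
9.8 [0.5562 0.1783 0.0614] [-2.0349 -6.5083  8.1362]
```

View pics/s4.png

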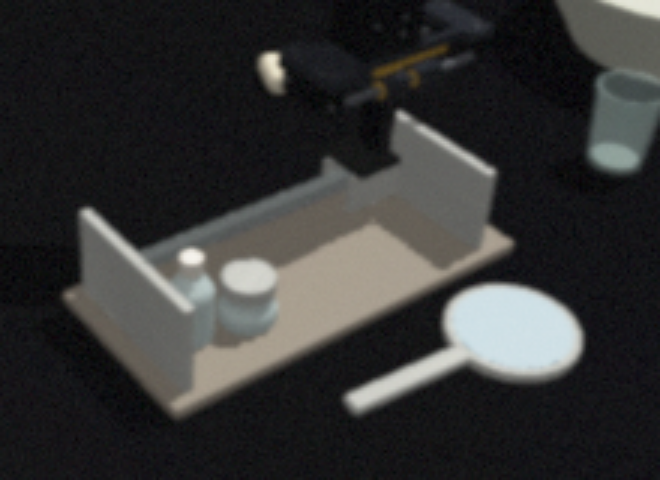

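The jaw looks near the post (plate top from crop pixel (400,115)), but the last 6 mm went at a steady 6.5 N. The tips may have slid on the rubber, so I'll push until they bear on the plate face.

apply_moves:
  deltas:
    - {"rot": [0,0,0],"slide": [0,0.1,0],"jaw": 1}
    - {"rot": [0,0,0],"slide": [0,0.1,0],"jaw": 1}
    - {"rot": [0,0,0],"slide": [0,0.1,0],"jaw": 1}
    - {"rot": [0,0,0],"slide": [0,0.1,0],"jaw": 1}
    - {"rot": [0,0,0],"slide": [0,0.1,0],"jaw": 1}
    - {"rot": [0,0,0],"slide": [0,0.1,0],"jaw": 1}
    - {"rot": [0,0,0],"slide": [0,0,0],"jaw": 1}
    - {"rot": [0,0,0],"slide": [0,0,0],"jaw": 1}
    - {"rot": [0,0,0],"slide": [0,0,0],"jaw": 1}
    - {"rot": [0,0,0],"slide": [0,0,0],"jaw": 1}

```text
clock: 10.85
tcp_pos: [0.5562, 0.1784, 0.0613]
orientation: [[-0.977, 0.214, -0.005], [0.214, 0.977, -0.01], [0.003, -0.011, -1.0]]
force: [-6.2, -15.7, 13.7]
grip_width: 0.003
gripper_force: 12.2
```

apply_moves:
  deltas:
    - {"rot": [0,0,0],"slide": [0,-0.2,0],"jaw": 1}
    - {"rot": [0,0,0],"slide": [0,-0.1,-0.3],"jaw": 1}
    - {"rot": [0,0,0],"slide": [0,0,-0.6],"jaw": 1}
    - {"rot": [0,0,0],"slide": [0,0,-0.8],"jaw": 1}
    - {"rot": [0,0,0],"slide": [0,-0.4,-1],"jaw": 1}
    - {"rot": [0,0,0],"slide": [0,-0.4,-2],"jaw": 1}
    - {"rot": [0,0,0],"slide": [0,0,-3],"jaw": 1}
    - {"rot": [0,0,0],"slide": [0,0,-3],"jaw": 1}
    - {"rot": [0,0,0],"slide": [0,0,-3],"jaw": 1}
    - {"rot": [0,0,0],"slide": [0,0,-1],"jaw": 1}

```text
clock: 11.85
tcp_pos: [0.557, 0.1783, 0.212]
orientation: [[-0.978, 0.208, 0.007], [0.208, 0.978, 0.004], [-0.006, 0.005, -1.0]]
force: [0.1, -0.1, 0.3]
grip_width: -0.0
gripper_force: 0.0
```

```bash
python3 - <<'E'
from h import *
np.set_printoptions(precision=4,suppress=True)
s=bot.observe(); print(s['clock'],s['tcp_pos'],s['force'])
k,p,d=shot('wrist'); P=cloud(k,d); cv2.imwrite('pics/w5.png',p[:,:,::-1])
for q in ['jaw','release','bar_end']:
    for r in outline_of('wrist',q)[:1]:
        Q=P[r['region']&(d>0)]; z0={'jaw':.088,'release':.06,'bar_end':.055}[q]
        t=Q[(Q[:,2]>z0)&(Q[:,2]<z0+.015)]
        print(q,r['score'],r['rect'],len(t),cv2.minAreaRect(t[:,:2].astype(np.float32)) if len(t) else '',np.median(t,0))
for r in spot_point('wrist','bar_end')[:1]: print(r['score'],world(k,d,*r['pixel']))
E
```

```text
11.85 [0.557  0.1783 0.212 ] [ 0.0738 -0.0551  0.3461]
jaw 0.62 [215.5, 156.1, 276.1, 240.2] 652 ((0.5723561644554138, 0.19225233793258667), (0.009855333715677261, 0.07504534721374512), 78.5745849609375) [0.5654 0.1932 0.0949]
release 0.69 [18.1, 216.0, 69.2, 259.1] 579 ((0.5730667114257812, -0.08365463465452194), (0.035344723612070084, 0.0247364304959774), 7.921350955963135) [ 0.5709 -0.08    0.0676]
bar_end 0.98 [2.1, 143.3, 298.6, 267.3] 2248 ((0.5488286018371582, 0.050865620374679565), (0.3363746106624603, 0.08283505588769913), 80.79940032958984) [0.5539 0.1665 0.069 ]
0.87 [0.5619 0.2111 0.0596]
```

View pics/w5.png

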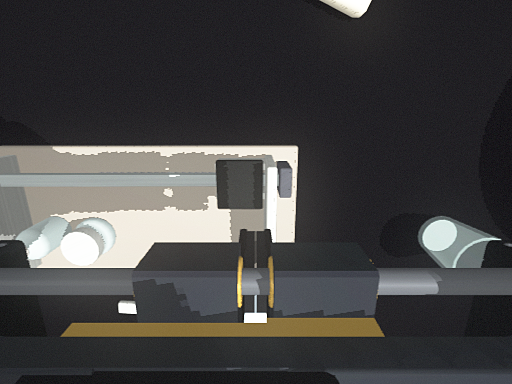

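The release is up again. The jaw plate (about column 271) is beside the post (285). I'll check the height profile between them for any remaining gap.

```bash
python3 - <<'E'
from h import *
np.set_printoptions(precision=1,suppress=True,linewidth=200)
k,p,d=shot('wrist'); P=cloud(k,d)
cv2.imwrite('pics/w6.png',cv2.resize(p[140:260,200:320,::-1],None,fx=5,fy=5,interpolation=cv2.INTER_CUBIC))
a=np.radians(-12.3); X=np.array([np.cos(a),np.sin(a)]);Y=np.array([-np.sin(a),np.cos(a)])
for row in (170,176,180,184,190):
    Q=P[row,255:297]; r=Q[:,:2]-[.565,.2122]
    print(row,np.stack([r@Y*1000,Q[:,2]*1000]).T[6:].tolist().__str__() if 0 else '\n',(r@Y*1000),'\n',Q[:,2]*1000)
E
```

```text
170 
 [-37.8 -36.8 -35.8 -34.7 -33.7 -32.7 -31.6 -30.6 -29.6 -28.5 -27.5 -26.4 -24.7 -23.7 -23.4 -23.  -22.2 -21.3 -20.3 -19.3 -18.3 -17.4 -16.4 -15.5 -14.4  -7.8  -7.8  -7.4  -6.6  -5.7  -4.7  -3.5  -2.4
  -1.3  -0.2   0.9   2.1   3.3   4.2  10.1  11.4  12.4] 
 [68.7 69.2 68.9 68.8 70.  70.1 68.7 70.1 69.8 69.6 69.7 68.1 51.4 52.6 69.2 82.  86.6 86.7 87.7 87.  86.8 87.1 86.3 88.5 85.9 20.  33.1 42.  44.9 47.6 47.9 47.6 47.6 47.7 47.9 47.7 47.2 46.6 47.8
 11.6 11.5 13. ]
176 
 [-37.8 -36.8 -35.7 -34.7 -33.7 -32.6 -31.6 -30.6 -29.5 -28.5 -27.4 -24.3 -23.3 -23.3 -23.3 -23.4 -22.5 -21.6 -20.7 -19.7 -18.7 -17.8 -16.9 -15.9 -14.9 -13.9  -7.9  -8.   -7.6  -6.7  -5.7  -4.7  -3.4
  -2.6  -1.3  -0.4   0.7   1.8   2.9   3.9   5.   12.9] 
 [69.3 68.8 70.3 68.9 69.3 69.  70.  70.4 70.3 69.8 70.3 11.8 17.4 47.  71.2 92.4 93.2 94.9 95.6 94.3 93.9 94.7 95.2 95.3 95.  93.9 36.5 50.  58.3 59.7 60.2 60.6 58.9 61.3 59.7 60.7 60.2 60.1 60.5
 60.8 60.4 11.9]
180 
 [-37.8 -36.8 -35.7 -34.7 -33.6 -32.6 -31.5 -30.5 -29.5 -28.4 -27.4 -25.5 -24.3 -23.3 -23.3 -23.4 -22.5 -21.5 -20.6 -19.6 -18.7 -17.7 -16.8 -15
[... 578 characters left out ...]
5.6  13.3] 
 [69.8 69.7 70.7 70.2 70.1 69.2 69.6 69.6 68.7 69.8 70.7 45.8 45.7 49.7 74.6 93.8 94.4 96.  94.9 95.6 95.8 95.4 94.8 94.5 95.7 94.8 45.6 50.9 58.  60.  59.9 60.5 60.6 59.  60.8 60.  60.2 60.3 60.
 60.6 59.2 12.2]
190 
 [-37.8 -36.7 -35.6 -34.6 -33.5 -32.5 -31.4 -30.4 -29.3 -28.3 -27.3 -25.3 -24.2 -23.2 -23.3 -23.1 -22.3 -21.4 -20.4 -19.4 -18.4 -17.5 -16.5 -15.5 -14.6 -13.3  -8.2  -7.8  -7.2  -6.2  -5.2  -3.9  -2.9
  -1.9  -0.6   0.3   1.4   2.5   3.4   4.6   5.9  13.5] 
 [69.8 69.3 70.9 69.8 69.5 68.7 70.4 69.1 69.8 69.3 71.2 45.9 46.6 50.8 76.3 92.5 95.3 95.7 95.4 94.7 94.3 95.6 95.4 95.  95.9 92.  46.1 53.1 59.2 59.5 60.8 58.5 59.8 60.4 58.  59.6 59.7 60.1 61.1
 60.2 59.  13.3]
```

View pics/w6.png

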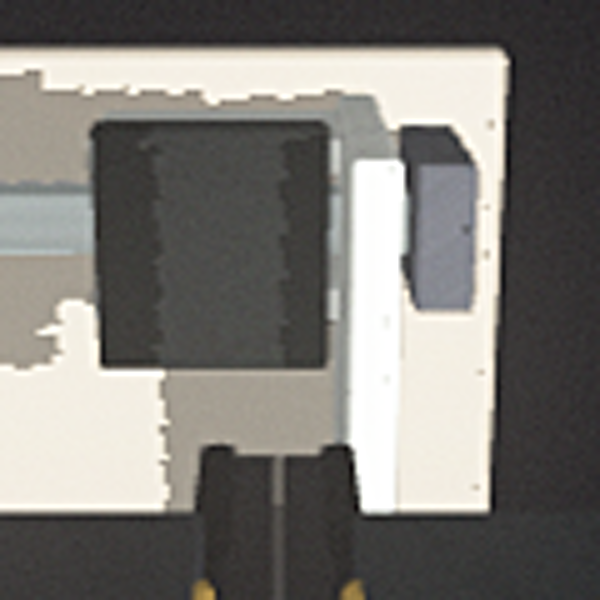

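There's a 5.5 mm gap between the plate and the post. That could be the built-in stop or a small shortfall. With time to spare, I'll press and push again and measure the gap under load.

apply_moves:
  deltas:
    - {"rot": [0,0,0],"slide": [0,-0.6,0],"jaw": 1}
    - {"rot": [0,0,0],"slide": [0,0,2],"jaw": 1}
    - {"rot": [0,0,0],"slide": [0,0,3],"jaw": 1}
    - {"rot": [0,0,0],"slide": [0,0,3],"jaw": 1}
    - {"rot": [0,0,0],"slide": [0,0,2.5],"jaw": 1}
    - {"rot": [0,0,0],"slide": [0,0,1.5],"jaw": 1}
    - {"rot": [0,0,0],"slide": [0,0,1],"jaw": 1}
    - {"rot": [0,0,0],"slide": [0,0,0.5],"jaw": 1}
    - {"rot": [0,0,0],"slide": [0,0,0.5],"jaw": 1}
    - {"rot": [0,0,0],"slide": [0,0,0.5],"jaw": 1}

```text
clock: 13.15
tcp_pos: [0.554, 0.1707, 0.0635]
orientation: [[-0.978, 0.21, 0.0], [0.21, 0.978, 0.0], [-0.0, 0.0, -1.0]]
force: [-2.3, -0.6, 4.6]
grip_width: 0.005
gripper_force: 2.5
```

apply_moves:
  deltas:
    - {"rot": [0,0,0],"slide": [0,0,0.4],"jaw": 1}
    - {"rot": [0,0,0],"slide": [0,0,0.2],"jaw": 1}
    - {"rot": [0,0,0],"slide": [0,0.2,0],"jaw": 1}
    - {"rot": [0,0,0],"slide": [0,0.2,0],"jaw": 1}
    - {"rot": [0,0,0],"slide": [0,0.2,0],"jaw": 1}
    - {"rot": [0,0,0],"slide": [0,0.2,0],"jaw": 1}
    - {"rot": [0,0,0],"slide": [0,0.2,0],"jaw": 1}
    - {"rot": [0,0,0],"slide": [0,0.2,0],"jaw": 1}
    - {"rot": [0,0,0],"slide": [0,0,0],"jaw": 1}
    - {"rot": [0,0,0],"slide": [0,0,0],"jaw": 1}

```text
clock: 14.15
tcp_pos: [0.5545, 0.1717, 0.0608]
orientation: [[-0.977, 0.215, -0.007], [0.215, 0.977, -0.012], [0.005, -0.013, -1.0]]
force: [-14.0, -21.6, 35.9]
grip_width: 0.003
gripper_force: 18.1
```

```bash
python3 - <<'E'
from h import *
np.set_printoptions(precision=1,suppress=True,linewidth=200)
s=bot.observe(); print(s['clock'],s['tcp_pos']*1000,s['force'])
k,p,d=shot('wrist'); P=cloud(k,d); cv2.imwrite('pics/w7.png',p[:,:,::-1])
a=np.radians(-12.3); X=np.array([np.cos(a),np.sin(a)]);Y=np.array([-np.sin(a),np.cos(a)])
r=P[...,:2]-[.565,.2122]; y=r@Y*1000; x=r@X*1000; z=P[...,2]*1000; ok=d>0
m=ok&(abs(z-95)<4)&(abs(x)<75)&(y>-60)&(y<0); q=y[m]; print('plate top',m.sum(),np.percentile(q,[2,10,50,90,98]))
m=ok&(abs(z-60)<4)&(abs(x)<20)&(y>-12)&(y<15); q=y[m]; print('post top',m.sum(),np.percentile(q,[2,50,98]))
m=ok&(abs(z-70)<12)&(abs(x)<28)&(y<-27)&(y>-90); print('rel z',np.median(z[m]),np.percentile(y[m],[2,98]))
E
```

```text
14.15 [554.5 171.7  60.8] [-14.  -21.6  35.9]
plate top 511 [-47.6 -44.9 -21.7 -15.4 -13.9]
post top 542 [-7.5 -0.9  5.4]
rel z 60.819550364755784 [-74.9 -28.1]
```

With the release fully down and 21 N of push, the plate doesn't move (its back stays at -13.9 mm). So this is the stop and the jaw is home. Release and lift clear.

apply_moves:
  deltas:
    - {"rot": [0,0,0],"slide": [0,-0.4,-0.1],"jaw": 1}
    - {"rot": [0,0,0],"slide": [0,-0.3,-0.2],"jaw": 1}
    - {"rot": [0,0,0],"slide": [0,0,-0.6],"jaw": 1}
    - {"rot": [0,0,0],"slide": [0,0,-0.8],"jaw": 1}
    - {"rot": [0,0,0],"slide": [0,0,-1],"jaw": 1}
    - {"rot": [0,0,0],"slide": [0,-0.4,-2],"jaw": 1}
    - {"rot": [0,0,0],"slide": [0,-0.4,-3],"jaw": 1}
    - {"rot": [0,0,0],"slide": [0,0,-3],"jaw": 1}
    - {"rot": [0,0,0],"slide": [0,0,-3],"jaw": 1}
    - {"rot": [0,0,0],"slide": [0,0,-1],"jaw": 1}

```text
clock: 15.2
tcp_pos: [0.5551, 0.1695, 0.2078]
orientation: [[-0.978, 0.208, 0.006], [0.208, 0.978, 0.003], [-0.005, 0.004, -1.0]]
force: [-0.2, -0.6, 0.4]
grip_width: 0.006
gripper_force: 0.0
```

```bash
python3 - <<'E'
from h import *
np.set_printoptions(precision=1,suppress=True,linewidth=200)
s=bot.observe(); print(s['clock'],s['tcp_pos']*1000,s['force'])
k,p,d=shot('wrist'); P=cloud(k,d)
a=np.radians(-12.3); X=np.array([np.cos(a),np.sin(a)]);Y=np.array([-np.sin(a),np.cos(a)])
r=P[...,:2]-[.565,.2122]; y=r@Y*1000; x=r@X*1000; z=P[...,2]*1000; ok=d>0
m=ok&(abs(z-95)<2)&(abs(x)<20)&(y>-60)&(y<0); print('plate',np.percentile(y[m],[2,50,98]))
m=ok&(abs(z-68)<10)&(abs(x)<28)&(y<-27)&(y>-90); print('rel z',np.median(z[m]),np.percentile(y[m],[2,98]))
E
```

```text
15.2 [555.1 169.5 207.8] [-0.2 -0.6  0.4]
plate [-23.  -18.4 -13.6]
rel z 69.51746357187766 [-75.1 -28. ]
```

The release is back up at 70 mm, the jaw is still home, and the arm is clear. Handing in.

```bash
python3 -c "
from plant import order; print(order.finish_job())"
```

```text
the job is handed in; nothing more can be done
None
```

The sliding jaw is pushed back to its stop at the end post, the release has sprung up again and the arm is clear. About 5.5 mm still shows between the jaw plate and the post, but with the release fully down the jaw did not move under about 21 N. I did not measure the toiletries' positions afterwards, but the arm felt no unexpected contact.

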